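# Charge the grinding jar and hold the mill guard open

## Robot

A 6-joint arm with a two-finger parallel gripper is mounted at the origin on a cart in front of the work surface, level with it; the furniture and walls round the work are solid. World frame = base frame: x ahead of the robot, y to its left, z up, the work surface at z = 0. Lengths are in m, angles in rad, forces in N, time in s.
With the tool pointing down it reaches from about 0.35 to 0.85 m from the base axis. Payload 8.1 kg.
Tool frame: the origin (TCP) lies at the very end of the fingers, on their centre line; the grasp point (between the pads) lies robot.grip_point_offset behind it (robot.grip_point_offset is the distance from the TCP to the grasp point, in m); z points along the fingers, y is the line along which they close (so a half turn about z gives the same grasp; the last joint's range is limited). The gripper opens to 93 mm and grips with 3 to 60 N. Pads are 15 mm wide; open, the fingers measure 128 mm over their backs; the gripper's body (75 mm by 188 mm) begins 65 mm behind the grasp point.
Start: joints at [-1.385, 0.13, 1.488, -0, 1.523, -0.085], TCP at [0.161, -0.578, 0.187] pointing down, gripper open.
Joint ranges: [-2.96, 2.96], [-0.89, 2.26], [0.02, 2.5], [-1.34, 4.48], [0, 2.73], [-2.66, 2.66]. Speed limits (rad/s): [2.39, 2.39, 2.79, 3.14, 3.14, 3.14].

## Interface

Orientations are given as a rotation vector (axis times angle).
In Python, from plant import robot, eyes gives the robot as it stands. The module is installed in compiled form; this text tells all that it offers.
- The arm moves only by the tool apply_moves, never from a script. Its argument "steps" is one flat list of numbers, 7 for each row, row after row: the shift along the tool's x, y, z in units of 30 mm (1.0 is 30 mm), then the turn, a rotation vector about the tool's x, y, z in units of 6 degrees (1.0 is 6 degrees), then the opening in per cent of the stroke, from 0 (shut) to 100 (fully open). In form: [dx, dy, dz, ax, ay, az, fingers, dx, dy, dz, ax, ay, az, fingers, ...]. A call has 1 to 12 rows; each row shifts and turns the commanded pose from where the row before left it, along the tool's axes as they then stand; what a row does not reach is not made up. A row lasts 1/12 s, in which the tool goes at most 41.7 mm and 7.16 degrees, less where a joint would pass 70% of its speed; a pose out of reach is approached as far as the arm can. A call is refused whole if a number of a shift passes 1 or a number of a turn 1, either way. A call with a gripper value outside its range is refused whole. The fingers move at their own pace and stop on an object; "grip_force" is the grip in N (left out, the last holds). Time passes only in rows, so rows that do not move let the fingers close. It gives the time, the measured TCP pose, the force, the opening and the grip force at its end, in the units of the state.
- robot.read_state(): the state, without advancing time (a new reading comes with each control period).
- eyes.read_camera(name): name is "side" or "top"; returns the picture (420x560x3 uint8, red, green, blue); there is no depth.
- eyes.calibration(name): a dict with "K" (3x3 intrinsics, pixels), "R" (3x3) and "t" (3): a world point X has camera coordinates R X + t. Camera axes: x right, y down, z forward; pixel columns grow to the right and rows downward; lengths in m; the calibration is good to about 2 mm. A picture is of the moment at which its call begins. calibration takes no time and is no camera call.
- robot.close_job(): hands the job in; it is judged then, once.
Trained networks look in the newest picture that a camera, given by its name, has taken for a name from the list of things; names that differ only in an ending like _2 or _b are one class to them, and where a whole thing is asked for, a point or a joint stands for the part that bears it (a point fixed in the world has none). Each returns a list of dicts, best first, with "conf" (0 to 1); they miss things now and then, are a little off and sometimes report something else, mostly with a low value. They report only what shows in the picture. A call takes as long as a camera call.
- eyes.search_frame(camera, thing): "rect" ([left, top, width, height] in pixels, round what is visible of it).
- eyes.place_of(camera, thing): "xy" ([column, row] in pixels: a listed point, or the origin of a listed thing).
The state is a dict: "t": time; "q": joint angles; "dq": joint speeds; "joint_torque": joint torques, N m; "tool_pos": TCP position; "orientation": TCP orientation; "force": force on the tool from outside, world axes, zero at the start; "wrist_torque": the same for the moment, N m; "opening": finger opening in m; "gripper_force": force on a finger pad.
Only numpy, scipy, OpenCV 4.12 (cv2) and the standard library are available. Lean on these libraries where they do the work, as an engineer would, in place of code of your own. Each camera call takes 0.05 s, during which the arm holds its last target. There are 200 camera calls.

## Task

Get the ball mill ready to load: tip all five steel balls from the scoop through the funnel into the grinding jar and set the empty scoop back down on the bench, right way up and clear of the mill and the jar. Then lift the mill's clear guard by its bar to 60 degrees and keep holding it there, because its spring snaps it shut when let go and a colleague needs both hands to set the jar in the clamp; the job finishes with you still holding the guard. Leave the jar standing and do not disturb the jar's cap, the dropper bottle, the beaker or the single petri dish near the scoop.

Things in the scene. Friction and masses are not known exactly. Their poses are not given: they have to be found in the camera images.
- guard (a joint): Opening angle of the ball mill's clear guard, rad: 0 shut (level), 1.05 = 60 degrees, stop at 1.75. Hinged along the mill's rear top edge (far from the robot); the bar at its front rises and goes back as it opens. Guard 0.35 kg; spring and weight pull it shut at every angle: lifting the bar takes about 3 N, and it falls shut if let go.
- guard_bar (a point): Middle of the guard's grab bar, a straight round black grip 16 mm thick, 78 mm long, that turns freely on its rod; parallel to the hinge, 45 mm in front of the guard's front panel (37 mm gap behind it, free below). 142 mm above the bench when shut, about 340 mm at 60 degrees. Can be pinched from above, one finger before and one behind. Axes as guard_hinge.
- guard_hinge (a point): Middle of the guard's hinge axis, 132 mm above the bench. When shut the bar's centre lies 235 mm in front of it and 10 mm higher. The axes turn with the guard: y along hinge and bar; when shut x points level from bar to hinge, z up.
- mill: The ball mill, fixed: white housing 250 deep (x) x 230 wide (y) x 110 mm high, guard top 168 mm high when shut, jar clamp under the guard; its front (-x), with a knob and a dark display, faces the robot. Origin: centre of the underside.
- jar: Steel grinding jar standing upright and loose on the bench, 0.75 kg, foot 66 mm and body 56 mm across, 80 mm high, bore 44 mm, inner floor 8 mm up, with a white plastic filling funnel fixed on its mouth. Origin: centre of the underside; z up the axis.
- funnel_mouth (a point): Centre of the funnel's open top, 144 mm above the jar's underside, on the jar's axis. The funnel is 120 mm across outside (114 inside), narrowing in a cone to a 37 mm wide stem.
- scoop_grip (a point): Middle of the scoop's straight white handle, 36 mm above the bench as it stands: 12 mm wide (scoop's y), 18 mm high, 112 mm long. Axes: x from the handle to the nose, y across, z up. The back of the steel tray lies 60 mm ahead of this point.
- scoop: The scoop: 0.10 kg empty, 0.155 kg with balls. Origin: bench level under the tray's back wall; axes as scoop_grip. Tray 54 mm wide, 92 mm long, walls 28 mm high (back 40), open at the nose, there 40 mm wide. Its floor rises 10 degrees to the nose, on a small foot, so the balls lie at the back until the nose is tipped down by more than 10 degrees; at 40 degrees all run out.
- scoop_nose (a point): Middle of the scoop's open pouring edge (upper side of the floor), 150 mm ahead of scoop_grip along the scoop's x and 18 mm lower (18 mm above the bench as it stands). Axes as scoop_grip.
- jar_cap: Bystander: knurled steel screw cap of the jar, 64 mm across, 26 mm high, lying loose. Origin: centre of underside.
- dropper: Bystander: small white dropper bottle, 37 mm across, 133 mm high, loose. Origin: centre of underside.
- beaker_1: Bystander: small clear beaker, 54 mm across, 69 mm high, loose. Origin: centre of underside.
- dish_top: Bystander: single clear petri dish near the scoop (not the stack of two further back), 91 mm across, 15 mm high, loose. Origin: centre of underside.
- ball_0_center (a point): Centre of steel grinding ball 1 of five, 14 mm across, 11 g, lying loose in the scoop at the start.
- ball_1_center (a point): Centre of steel grinding ball 2 of five, 14 mm across, 11 g, lying loose in the scoop at the start.
- ball_2_center (a point): Centre of steel grinding ball 3 of five, 14 mm across, 11 g, lying loose in the scoop at the start.
- ball_3_center (a point): Centre of steel grinding ball 4 of five, 14 mm across, 11 g, lying loose in the scoop at the start.
- ball_4_center (a point): Centre of steel grinding ball 5 of five, 14 mm across, 11 g, lying loose in the scoop at the start.

How it is judged:
By the outcome, as a careful person would: the job done as asked, in the order asked, and still so for the second after the job is handed in, while the arm keeps its last pose, push and grip.
It also fails if it takes over 64 s, if anything falls off the work surface, if the arm or the gripper's body presses on something with over 40 N, if the wrist force passes 120 N, or if a joint passes its speed limit or range.

## Working session

There is one attempt and no reset: what is moved stays moved. The work goes in short steps, Python scripts to look and compute and a tool call to move; the robot and the scene stay as the last step left them, time stands still between calls to the robot, and variables do not carry over. Pictures are saved under pics/ and viewed, at most 10 in all, crops included, and the job is handed in when it is done.

Besides the shell and the picture viewer there is one more tool, called after "Request:" by a JSON object that holds its "fn" and its "kwargs", one argument or row to a line. apply_moves: Moves the arm, as the interface text tells. Its arguments: {"type":"object","properties":{"steps":{"type":"array"},"grip_force":{"type":"number"}},"required":["steps"]}

```bash
mkdir -p pics
cat > h.py <<'E'
import numpy as np, cv2
from scipy.spatial.transform import Rotation as R
from scipy.optimize import least_squares
from plant import robot, eyes
def proj(c,X):
    k=eyes.calibration(c); p=k['R']@np.asarray(X)+k['t']; p=k['K']@p; return p[:2]/p[2]
def ray(c,uv):
    k=eyes.calibration(c); K,Rm,t=map(np.asarray,(k['K'],k['R'],k['t']))
    d=Rm.T@np.linalg.solve(K,[uv[0],uv[1],1]); return -Rm.T@t,d
def onz(c,uv,z):
    o,d=ray(c,uv); return o+d*(z-o[2])/d[2]
def snap(c,n):
    im=eyes.read_camera(c); cv2.imwrite(f'pics/{n}.png',im[:,:,::-1]); return im
E
python3 - <<'E'
from h import *
np.set_printoptions(precision=3,suppress=True)
a=snap('top','t0');b=snap('side','s0')
s=robot.read_state();print(s, robot.grip_point_offset)
Z=dict(guard_bar=.142,guard_hinge=.132,mill=0,jar=0,funnel_mouth=.144,scoop_grip=.036,scoop=0,scoop_nose=.018,jar_cap=0,dropper=0,beaker_1=0,dish_top=0)
for n,z in Z.items():
  for c in ('top','side'):
    r=eyes.place_of(c,n)[:2]
    print(n,c,[(round(q['conf'],2),np.round(q['xy']),onz(c,q['xy'],z)) for q in r])
E
```

```text
{'t': 0.1, 'q': array([-1.385,  0.131,  1.489,  0.   ,  1.523, -0.085]), 'dq': array([ 0.   , -0.001, -0.002,  0.   ,  0.001,  0.001]), 'joint_torque': array([  0.001, -56.134, -49.31 ,   0.077,   0.029,  -0.   ]), 'tool_pos': array([ 0.16 , -0.578,  0.186]), 'orientation': array([-3.111, -0.424,  0.   ]), 'force': array([ 0.324, -0.412, -0.567]), 'wrist_torque': array([-0.012,  0.03 , -0.004]), 'gripper_force': 0.0, 'opening': 0.09305934430911214} 0.0188
guard_bar top [(0.65, array([273., 274.]), array([ 0.417, -0.063,  0.142])), (0.57, array([196., 258.]), array([0.458, 0.117, 0.142]))]
guard_bar side [(0.71, array([323., 260.]), array([0.449, 0.115, 0.142])), (0.66, array([341., 192.]), array([ 0.454, -0.2  ,  0.142]))]
guard_hinge top [(0.73, array([174., 167.]), array([0.68 , 0.174, 0.132]))]
guard_hinge side [(0.76, array([210., 259.]), array([0.686, 0.16 , 0.132]))]
mill top []
mill side [(0.57, array([253., 311.]), array([0.595, 0.156, 0.   ])), (0.45, array([208., 256.]), array([ 0.78 , -0.008,  0.   ]))]
jar top [(0.92, array([298., 215.]), array([ 0.572, -0.13 ,  0.   ])),
[... 851 characters left out ...]
([ 0.521, -0.266,  0.018])), (0.25, array([333., 207.]), array([ 0.489, -0.329,  0.018]))]
jar_cap top [(0.74, array([295., 170.]), array([ 0.691, -0.124,  0.   ]))]
jar_cap side [(0.73, array([345., 264.]), array([ 0.417, -0.066,  0.   ]))]
dropper top [(0.53, array([271., 275.]), array([ 0.413, -0.056,  0.   ]))]
dropper side [(0.63, array([344., 262.]), array([ 0.42 , -0.074,  0.   ]))]
beaker_1 top [(0.81, array([340., 153.]), array([ 0.738, -0.246,  0.   ]))]
beaker_1 side [(0.86, array([251., 211.]), array([ 0.747, -0.271,  0.   ]))]
dish_top top [(0.81, array([403., 179.]), array([ 0.663, -0.415,  0.   ])), (0.41, array([298., 215.]), array([ 0.571, -0.131,  0.   ]))]
dish_top side []
```

```bash
cd pics; python3 -c "
import cv2,numpy as np
a=cv2.imread('t0.png');b=cv2.imread('s0.png');cv2.imwrite('a.png',np.hstack([cv2.resize(a,(400,300)),cv2.resize(b,(400,300))]))"
```

```text
(no output)
```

View pics/t0.png

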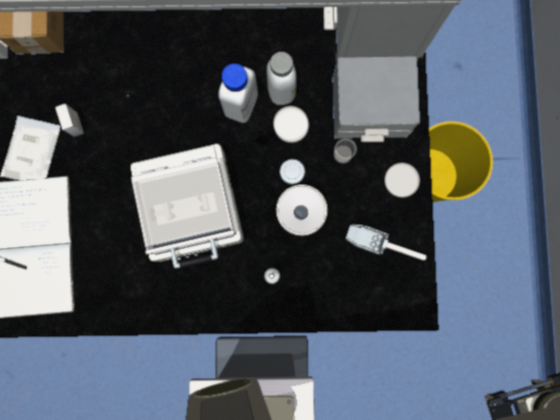

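View pics/s0.png

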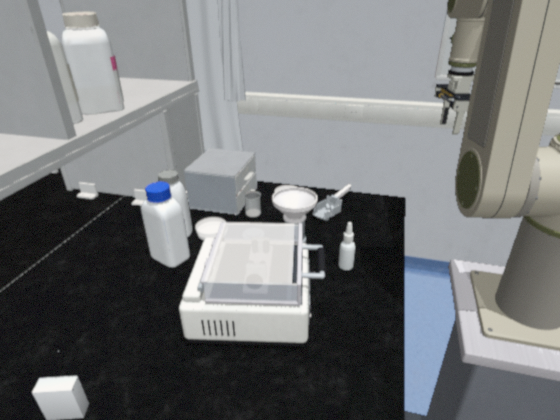

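The top view shows the scoop with its nose at about (348,232) and its handle running to (425,257). The funnel is at (302,210), the guard bar at (195,258), the dropper at (272,276) and the cap at (292,172). In the side view the bar is at about (320,260), in front of the mill.

```bash
cat >> h.py <<'E'
def down(yaw,pitch=0):  # tool x at heading yaw, z down; pitch>0 = nose (tool x) down
    x=np.array([np.cos(yaw),np.sin(yaw),0]); z=np.array([0,0,-1.]); y=np.cross(z,x)
    M=np.column_stack([x,y,z]); return R.from_matrix(M)*R.from_rotvec([0,-pitch,0])
def rows(p,Rt,n,p0=None,R0=None):
    s=robot.read_state(); 
    R0=R.from_rotvec(s['orientation']) if R0 is None else R0; p0=s['tool_pos'] if p0 is None else p0
    a=(R0.inv()*Rt).as_rotvec()/n; A=sum(R.from_rotvec(a*k).as_matrix() for k in range(n))
    d=np.linalg.solve(A,R0.inv().apply(np.asarray(p)-p0))
    print(n,'rows of',np.round(d/.03,2),np.round(np.degrees(a)/6,2))
E
python3 - <<'E'
from h import *
im=cv2.imread('pics/t0.png').astype(int); m=im.min(2)>150
ys,xs=np.nonzero(m[236:262,391:430]); 
P=np.array([onz('top',(x+391,y+236),.043)[:2] for x,y in zip(xs,ys)])
c=P.mean(0); u=np.linalg.svd(P-c)[2][0]; u*=np.sign(u[1]); t=(P-c)@u
print(len(P),c,'yaw',np.degrees(np.arctan2(u[1],u[0])),t.min(),t.max(), c+u*(t.min()+t.max())/2)
rows([.476,-.394,.12],down(np.radians(71)),14)
E
```

```text
183 [ 0.46795667 -0.40819297] yaw 69.51206498574187 -0.046591186031439365 0.04658922492246655 [ 0.46795633 -0.40819389]
14 rows of [0.89 0.17 0.16] [-0.   -0.   -0.66]
```

Request:
{"fn": "apply_moves", "kwargs": {
  "steps": [0.89,0.17,0.16,0,0,-0.65,60,0.89,0.17,0.16,0,0,-0.65,60,0.89,0.17,0.16,0,0,-0.65,60,0.89,0.17,0.16,0,0,-0.65,60,0.89,0.17,0.16,0,0,-0.65,60,0.89,0.17,0.16,0,0,-0.65,60,0.89,0.17,0.16,0,0,-0.65,60,0.89,0.17,0.16,0,0,-0.65,60,0.89,0.17,0.16,0,0,-0.65,60,0.89,0.17,0.16,0,0,-0.65,60,0.89,0.17,0.16,0,0,-0.65,60,0.89,0.17,0.16,0,0,-0.65,60]
}}

```text
t: 2.3
tool_pos: [0.4463, -0.4375, 0.1292]
orientation: [2.686, 1.63, 0.0]
force: [-0.7, 1.2, 0.3]
opening: 0.0556
gripper_force: 0.0
```

Run:
```python
from h import *
s=robot.read_state();print(s['tool_pos'],s['q'])
rows([.473,-.396,.10],down(np.radians(70)),3)
```

```text
[ 0.44634072 -0.43745055  0.1291781 ] [-8.57378600e-01  2.28796969e-01  1.48408687e+00  3.52228154e-05
  1.42858564e+00 -3.77521555e-01]
3 rows of [0.54 0.07 0.32] [ 0.    0.   -0.42]
```

Request:
{"fn": "apply_moves", "kwargs": {
  "steps": [0.5,0.06,0.3,0,0,-0.4,45,0.5,0.06,0.3,0,0,-0.4,45,0.5,0.06,0.3,0,0,-0.3,45,0,0,0,0,0,0,45,0,0,0,0,0,0,45,0,0,0,0,0,0,45]
}}

```text
t: 2.8
tool_pos: [0.4689, -0.4007, 0.1026]
orientation: [2.591, 1.776, -0.001]
force: [0.5, -0.7, 0.0]
opening: 0.0415
gripper_force: 0.0
```

Run:
```python
from h import *
snap('top','t1');b=snap('side','s1')
cv2.imwrite('pics/c1.png',cv2.resize(b[130:280,230:430,::-1],(800,600),interpolation=cv2.INTER_CUBIC))
s=robot.read_state();print(s['tool_pos'],np.degrees(s['orientation']))
rows([.473,-.396,.016],down(np.radians(70)),4)
```

```text
[ 0.46907366 -0.40119445  0.10313245] [ 1.48451315e+02  1.01670314e+02 -6.46102475e-03]
4 rows of [0.05 0.01 0.73] [ 0.    0.   -0.05]
```

View pics/c1.png

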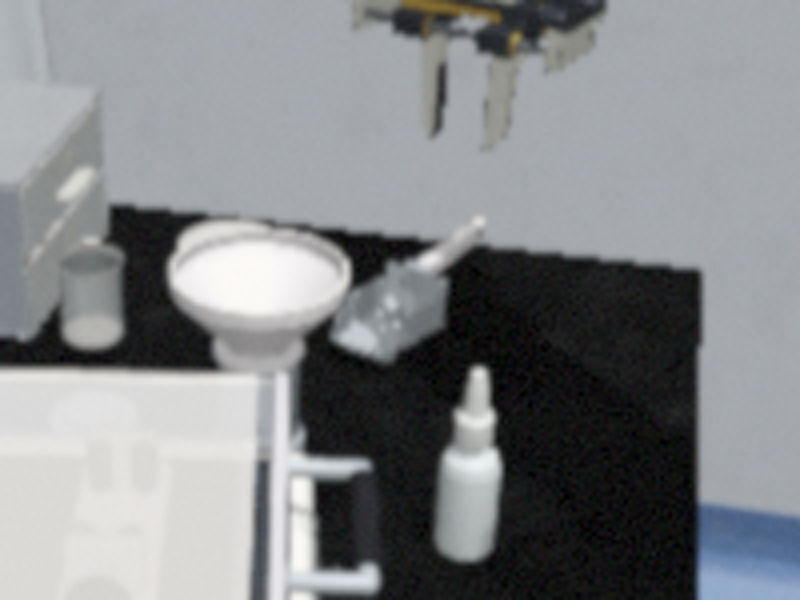

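The open fingers, at (435,130) and (490,145) in the crop, straddle the handle at (455,245). I'll go down and grip.

Request:
{"fn": "apply_moves", "kwargs": {
  "steps": [0.1,0.02,0.8,0,0,-0.1,45,0.1,0.02,0.8,0,0,-0.1,45,0,0,0.8,0,0,0,45,0,0,0.5,0,0,0,45,0,0,0,0,0,0,45,0,0,0,0,0,0,5,0,0,0,0,0,0,5,0,0,0,0,0,0,5,0,0,0,0,0,0,5,0,0,0,0,0,0,5,0,0,0,0,0,0,5],
  "grip_force": 50
}}

```text
t: 3.82
tool_pos: [0.4731, -0.3952, 0.0163]
orientation: [2.571, 1.804, 0.0]
force: [0.2, 0.4, 0.3]
opening: 0.0073
gripper_force: 0.0
```

Run:
```python
from h import *
s=robot.read_state();print(s['tool_pos'],np.degrees(s['orientation']),s['q'],s['opening'],s['gripper_force'],s['force'])
a=snap('top','t2'); b=snap('side','s2')
cv2.imwrite('pics/c2.png',np.hstack([cv2.resize(x[:,:,::-1],(400,400),interpolation=cv2.INTER_CUBIC) for x in (a[180:280,330:430+0],b[140:240,270:370])]))
```

```text
[ 0.47309114 -0.39518037  0.01632532] [1.47280695e+02 1.03348777e+02 2.07408636e-02] [-7.79054604e-01  3.11840424e-01  1.60173345e+00 -1.17889044e-05
  1.22666902e+00 -4.32003701e-01] 0.007333988075046083 0.0 [0.17830678 0.44549636 0.31207218]
```

View pics/c2.png

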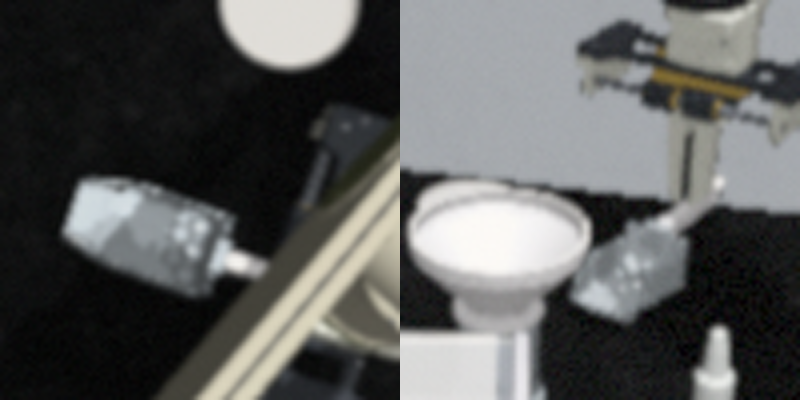

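Run:
```python
from h import *
p=np.array([.473,-.395,.036]);u=np.array([np.cos(1.222),np.sin(1.222),0])
for c in('top','side'):
  o=[270,140] if c=='side' else [330,180]
  for k in(-.056,-.03,0,.03,.056): print(c,k,np.round((proj(c,p+k*u)-o)*4))
  print('tip',np.round((proj(c,[.473,-.395,.0163])-o)*4))
  for n in('scoop_grip','scoop_nose','scoop'):
    print(c,n,[(round(q['conf'],2),np.round((q['xy']-np.array(o))*4),onz(c,q['xy'],dict(scoop_grip=.036,scoop_nose=.018,scoop=0)[n])) for q in eyes.place_of(c,n)[:2]])
s=robot.read_state();print(s['opening'],s['gripper_force'])
```

```text
top -0.056 [371. 308.]
top -0.03 [332. 294.]
top 0 [288. 279.]
top 0.03 [243. 264.]
top 0.056 [205. 251.]
tip [281. 280.]
top scoop_grip [(0.73, array([302., 267.]), array([ 0.48081692, -0.40477824,  0.036     ])), (0.48, array([  44., -107.]), array([ 0.72869484, -0.24509257,  0.036     ]))]
top scoop_nose [(0.87, array([ 60., 219.]), array([ 0.51520493, -0.25174321,  0.018     ]))]
top scoop [(0.73, array([190., 240.]), array([ 0.50116633, -0.33957566,  0.        ]))]
side -0.056 [316. 187.]
side -0.03 [302. 199.]
side 0 [285. 213.]
side 0.03 [268. 227.]
side 0.056 [252. 239.]
tip [284. 233.]
side scoop_grip [(0.71, array([282., 203.]), array([ 0.47815848, -0.41098961,  0.036     ]))]
side scoop_nose [(0.93, array([195., 298.]), array([ 0.52477134, -0.27103224,  0.018     ])), (0.59, array([-66., 684.]), array([0.58805869, 0.17374577, 0.018     ]))]
side scoop [(0.91, array([250., 274.]), array([ 0.49334194, -0.34844107,  0.        ])), (0.67, array([ 70., 208.]), array([ 0.66450974, -0.42566001,  0.        ]))]
0.004802549048036312 0.0
```

Run:
```python
from h import *
f=lambda n,x,y,w,h:cv2.resize(cv2.imread(f'pics/{n}.png')[y:y+h,x:x+w],(400,300),interpolation=cv2.INTER_CUBIC)
cv2.imwrite('pics/c3.png',np.vstack([np.hstack([f('t0',335,210,100,75),f('t2',335,210,100,75)]),np.hstack([f('s0',300,165,80,60),f('s2',300,165,80,60)])]))
for c in('top','side'):k=eyes.calibration(c);print(c,-k['R'].T@k['t'])
s=robot.read_state();print(s['opening'],s['gripper_force'],s['force'])
```

```text
top [ 0.42672395 -0.0827946   1.40500332]
side [0.35592488 0.77073995 0.64424018]
0.004802549048036312 0.0 [-0.44235449 -0.34240458 -0.04198833]
```

View pics/c3.png

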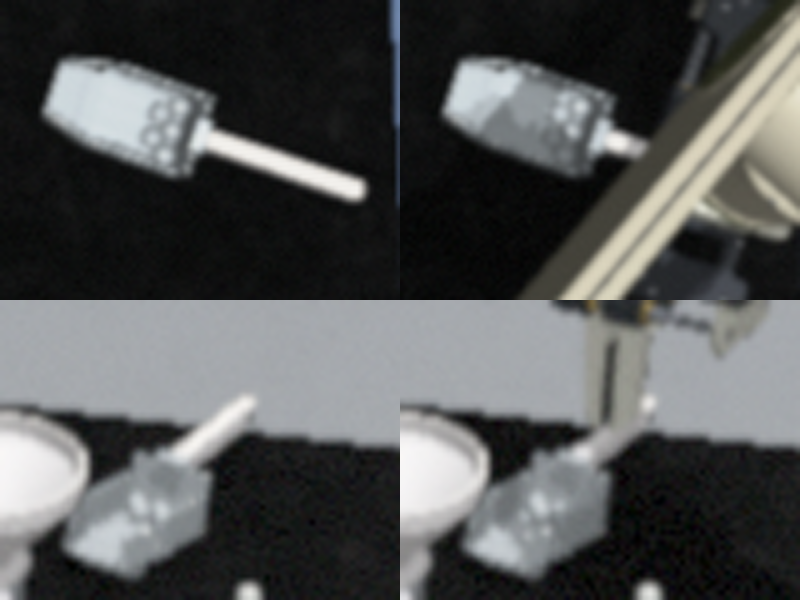

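Run:
```python
from h import *
s=robot.read_state()
p=np.array([.469,-.401,.103]);v=np.array([np.sin(1.222),-np.cos(1.222),0])
for k in(-.038,-.021,.021,.038):print(k,(proj('side',p+k*v)-[230,130])*4)
print((proj('side',p+[0,0,.04])-[230,130])*4)
p=np.array([.473,-.395,.016])
for z in(0,.03):
 for k in(-.02,.0,.02):print('now',z,k,(proj('side',p+k*v+[0,0,z])-[300,165])*5+[400,300])
```

```text
-0.038 [499.5114056 187.5713441]
-0.021 [480.21073932 182.4809746 ]
0.021 [433.62207993 170.19365315]
0.038 [415.19508488 165.33370623]
[460.31062363 130.48763551]
now 0 -0.02 [631.39696035 475.29122766]
now 0 0.0 [604.43689535 467.21297289]
now 0 0.02 [577.88408794 459.25674789]
now 0.03 -0.02 [634.79123574 435.07198695]
now 0.03 0.0 [607.48793249 427.20840343]
now 0.03 0.02 [580.60188584 419.46499336]
```

Request:
{"fn": "apply_moves", "kwargs": {
  "steps": [0,0,0,0,0,0,45,0,0,0,0,0,0,45,0,0,0,0,0,0,45,0,0,0,0,0,0,45,0,0,0,0,0,0,45,0,0,0,0,0,0,45,0,0,0.25,0,0,0,45,0,0,0.25,0,0,0,45,0,0,0,0,0,0,45]
}}

```text
t: 4.97
tool_pos: [0.4714, -0.3936, -0.0021]
orientation: [-2.569, -1.803, 0.001]
force: [0.5, 1.5, -0.4]
opening: 0.0419
gripper_force: 0.0
```

Run:
```python
from h import *
b=snap('side','s4')
cv2.imwrite('pics/c4.png',cv2.resize(b[150:240,290:410,::-1],(800,600),interpolation=cv2.INTER_CUBIC))
s=robot.read_state();print(s['tool_pos'],s['force'],s['opening'])
```

```text
[ 0.47156118 -0.39370904 -0.00146661] [ 0.12804827 -0.00273579  0.15191651] 0.04186137504382346
```

View pics/c4.png

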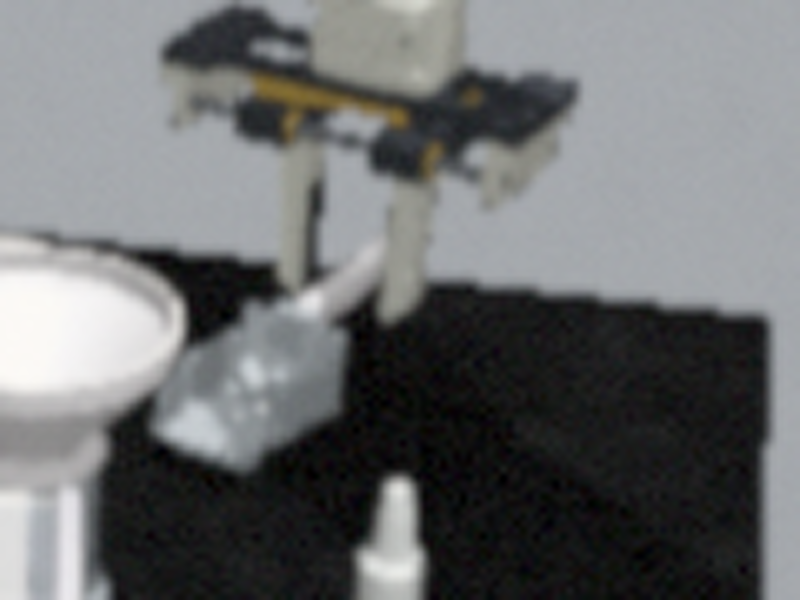

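The reported height is about 30 mm below the real one. At a reported z of 0 the fingertips, at (290,285) and (395,320) in the crop, are only beside the handle. I'll work out the offset.

Run:
```python
from h import *
p=np.array([.4715,-.3937,-.0015]);v=np.array([np.sin(1.222),-np.cos(1.222),0]);u=np.array([np.cos(1.222),np.sin(1.222),0])
for dz in(0,.02,.03,.04):
  print(dz,[np.round((proj('side',p+k*v+[0,0,dz])-[290,150])*6.667) for k in(-.038,-.021,.021,.038)])
```

```text
0 [array([408., 376.]), array([377., 367.]), array([303., 344.]), array([273., 335.])]
0.02 [array([411., 341.]), array([380., 331.]), array([305., 309.]), array([275., 300.])]
0.03 [array([413., 323.]), array([382., 314.]), array([306., 291.]), array([276., 283.])]
0.04 [array([415., 305.]), array([383., 296.]), array([307., 274.]), array([277., 265.])]
```

The tips fit a true z of the reported value plus 0.029, and x and y agree. I'll go down 10 mm more and grip.

Request:
{"fn": "apply_moves", "kwargs": {
  "steps": [0,0,0.18,0,0,0,45,0,0,0.17,0,0,0,45,0,0,0,0,0,0,45,0,0,0,0,0,0,2,0,0,0,0,0,0,2,0,0,0,0,0,0,2,0,0,0,0,0,0,2,0,0,0,0,0,0,2,0,0,0,0,0,0,2,0,0,0,0,0,0,2,0,0,0,0,0,0,2],
  "grip_force": 50
}}

```text
t: 5.93
tool_pos: [0.4728, -0.3949, -0.0098]
orientation: [2.571, 1.804, 0.0]
force: [0.5, 0.2, 1.2]
opening: 0.0114
gripper_force: 50.0
```

Request:
{"fn": "apply_moves", "kwargs": {
  "steps": [0,0,-0.2,0,0,0,2,0,0,-0.4,0,0,0,2,0,0,-0.6,0,0,0,2,0,0,-0.7,0,0,0,2,0,0,-0.7,0,0,0,2,0,0,-0.7,0,0,0,2,0,0,-0.7,0,0,0,2,0,0,-0.7,0,0,0,2,0,0,-0.6,0,0,0,2,0,0,-0.4,0,0,0,2,0,0,-0.2,0,0,0,2,0,0,0,0,0,0,2]
}}

```text
t: 6.93
tool_pos: [0.4733, -0.3954, 0.1691]
orientation: [2.569, 1.803, 0.001]
force: [-0.5, 0.2, -2.1]
opening: 0.0117
gripper_force: 50.0
```

```bash
cat >> h.py <<'E'
NOSE=np.array([.150,0,-.0188+.018]) # nose in tool frame (tool x fwd, z down), from TCP
E
python3 - <<'E'
from h import *
s=robot.read_state();print(s['tool_pos'],s['opening'],s['q'])
b=snap('side','s5');a=snap('top','t5')
T=R.from_rotvec(s['orientation']); n=s['tool_pos']+[0,0,.029]+T.apply(NOSE)
print('pred nose',n,T.as_matrix())
for c in('side','top'):
  for m,z in(('scoop_nose',n[2]),('funnel_mouth',.144)):
    print(c,m,proj(c,n),[(q['conf'],q['xy'],onz(c,q['xy'],z)) for q in eyes.place_of(c,m)[:2]])
cv2.imwrite('pics/c5.png',np.hstack([cv2.resize(x[:,:,::-1],(400,400),interpolation=cv2.INTER_CUBIC) for x in (a[150:270,270:390],b[110:230,260:380])]))
E
```

```text
[ 0.47334615 -0.39542473  0.16905732] 0.01170759026899568 [-7.79047883e-01  1.80433370e-01  1.46573322e+00 -8.29520987e-06
  1.49243475e+00 -4.32027967e-01]
pred nose [ 0.5243591  -0.25436465  0.19866832] [[ 0.34009762  0.94038774  0.00212275]
 [ 0.94038929 -0.34009342 -0.00210758]
 [-0.00126001  0.002713   -0.99999553]]
side scoop_nose [320.32243868 162.58408291] [(0.61, [321.2, 162.3], array([ 0.52230871, -0.25695611,  0.19866832]))]
side funnel_mouth [320.32243868 162.58408291] [(0.84, [291.6, 196.6], array([ 0.5786133 , -0.13556604,  0.144     ])), (0.72, [346.9, 139.9], array([ 0.48870046, -0.60675138,  0.144     ]))]
top scoop_nose [355.53112168 225.56408805] [(0.7, [356.5, 228.4], array([ 0.51784434, -0.25636768,  0.19866832]))]
top funnel_mouth [355.53112168 225.56408805] [(0.78, [300.1, 208.3], array([ 0.57234022, -0.13089931,  0.144     ]))]
```

View pics/c5.png

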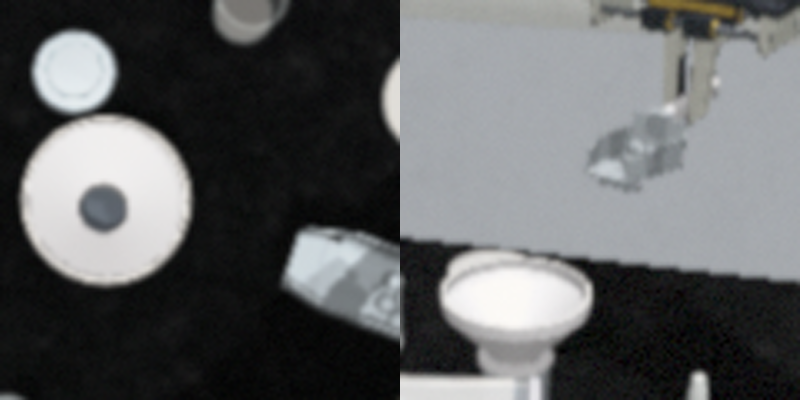

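The scoop is held level. The predicted nose position matches both cameras, so the 29 mm offset is in world z. In the crop the funnel rim is centred at (105,200) and the nose is at (292,260). Next I'll move the nose over the funnel.

Run:
```python
from h import *
s=robot.read_state();p=s['tool_pos'];T=R.from_rotvec(s['orientation'])
q=p+[.037,.084,-.014]; rows(q,down(np.radians(70)),6)
n=q+[0,0,.029]+down(np.radians(70)).apply(NOSE)
T0=down(np.radians(70)); p0=q
for deg,zn,k in((50,.170,12),):
  T1=down(np.radians(70),np.radians(deg)); n[2]=zn; p1=n-[0,0,.029]-T1.apply(NOSE)
  rows(p1,T1,k,p0,T0); print(n,p1, T1.as_matrix()[:,0])
```

```text
6 rows of [0.51 0.03 0.08] [-0. -0.  0.]
12 rows of [ 0.02  0.   -0.33] [ 0.   -0.69 -0.  ]
[ 0.56034027 -0.16920662  0.17      ] [ 0.52715372 -0.26038592  0.25539244] [ 0.21984631  0.60402277 -0.76604444]
```

Request:
{"fn": "apply_moves", "kwargs": {
  "steps": [0.2,0.02,0,0,0,0,2,0.4,0.02,0.1,0,0,0,2,0.5,0.03,0.1,0,0,0,2,0.6,0.04,0.1,0,0,0,2,0.6,0.03,0.1,0,0,0,2,0.4,0.02,0.1,0,0,0,2,0.25,0.02,0,0,0,0,2,0.1,0,0,0,0,0,2,0,0,0,0,0,0,2,0,0,0,0,0,0,2]
}}

```text
t: 8.07
tool_pos: [0.5089, -0.3109, 0.1522]
orientation: [2.571, 1.804, -0.0]
force: [0.3, 0.3, -0.8]
opening: 0.0116
gripper_force: 50.0
```

Request:
{"fn": "apply_moves", "kwargs": {
  "steps": [0.02,0,-0.33,0,-0.69,0,2,0.02,0,-0.33,0,-0.69,0,2,0.02,0,-0.33,0,-0.69,0,2,0.02,0,-0.33,0,-0.69,0,2,0.02,0,-0.33,0,-0.69,0,2]
}}

```text
t: 8.48
tool_pos: [0.5124, -0.3023, 0.2019]
orientation: [2.374, 1.662, -0.436]
force: [-0.3, -0.5, -1.4]
opening: 0.0116
gripper_force: 50.0
```

Run:
```python
from h import *
s=robot.read_state();p=s['tool_pos'];T=R.from_rotvec(s['orientation']); 
nA=p+[0,0,.029]+T.apply(NOSE); print(p,nA,s['q'],np.degrees(np.arcsin(T.as_matrix()[2,0])))
for c in('side','top'):
  snap(c,c+'6'); print(c,'A',proj(c,nA),'B',proj(c,p+T.apply(NOSE-[0,0,.029])),[(q['conf'],q['xy'],onz(c,q['xy'],nA[2])) for q in eyes.place_of(c,'scoop_nose')[:2]])
T1=down(np.radians(70),np.radians(50)); n=np.array([.5603,-.1692,.17]);rows(n-[0,0,.029]-T1.apply(NOSE),T1,7)
```

```text
[ 0.51239892 -0.30233509  0.20189068] [ 0.56050506 -0.17042817  0.17809859] [-0.37314148  0.09603203  1.54721392 -0.3659911   1.49219149  0.00403239] -20.911733050666754
side A [301.2381895  180.34832802] B [299.16681371 182.39075705] [(0.89, [298.8, 182.3], array([ 0.56420884, -0.15717516,  0.17809859]))]
top A [317.72562891 211.38981885] B [313.44920401 210.06406566] [(0.65, [310.1, 212.2], array([ 0.55889969, -0.15265747,  0.17809859]))]
7 rows of [ 0.03 -0.   -0.34] [ 0.  -0.7  0. ]
```

The offset lies along the tool axis, so I'll recompute the rest of the tilt with that correction.

Run:
```python
from h import *
T1=down(np.radians(70),np.radians(50)); n=np.array([.562,-.165,.168]);rows(n-T1.apply(NOSE-[0,0,.029]),T1,7)
```

```text
7 rows of [-0.07  0.   -0.32] [ 0.  -0.7  0. ]
```

Request:
{"fn": "apply_moves", "kwargs": {
  "steps": [-0.07,0,-0.32,0,-0.7,0,2,-0.07,0,-0.32,0,-0.7,0,2,-0.07,0,-0.32,0,-0.7,0,2,-0.07,0,-0.32,0,-0.7,0,2,-0.07,0,-0.32,0,-0.7,0,2,-0.07,0,-0.32,0,-0.7,0,2,-0.07,0,-0.32,0,-0.7,0,2,0,0,0,0,0,0,2,0,0,0,0,0,0,2,0,0,0,0,0,0,2,0,0,0,0,0,0,2,0,0,0,0,0,0,2]
}}

```text
t: 9.68
tool_pos: [0.5201, -0.2794, 0.2643]
orientation: [2.029, 1.42, -0.946]
force: [0.8, -0.1, -0.6]
opening: 0.0116
gripper_force: 50.0
```

Run:
```python
from h import *
s=robot.read_state();p=s['tool_pos'];T=R.from_rotvec(s['orientation'])
print(p,p+T.apply(NOSE-[0,0,.029]),s['q'],np.degrees(np.arcsin(T.as_matrix()[2,0])))
a=snap('top','t7');b=snap('side','s7')
cv2.imwrite('pics/c7.png',np.hstack([cv2.resize(x[:,:,::-1],(400,400),interpolation=cv2.INTER_CUBIC) for x in (a[160:260,270:370],b[140:240,260:360])]))
for i in range(5):print(eyes.place_of('top','ball_0_center')[:6]) if i==0 else None
```

```text
[ 0.52012049 -0.27941453  0.26427876] [ 0.56099505 -0.16740907  0.16850775] [-0.05753052  0.24272844  1.48850775 -0.83132334  1.68518502  0.31256549] -50.00931811395964
[{'xy': [300.3, 209.7], 'conf': 0.31}]
```

View pics/c7.png

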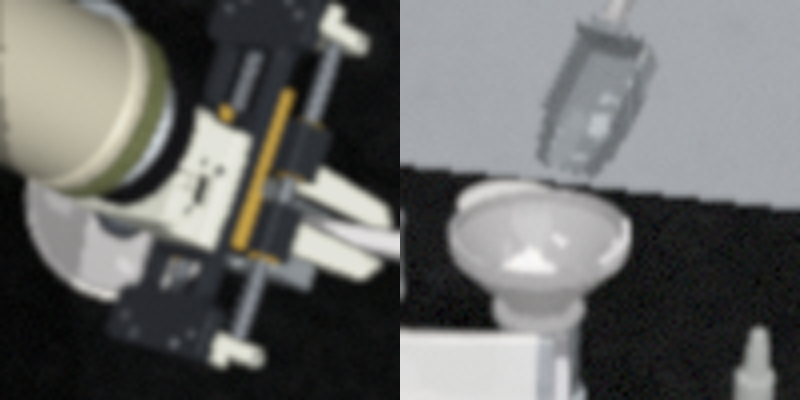

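The tray sits over the funnel, with a bright spot at (600,122) that could be a glint or a ball that stuck. I'll tilt a little further with a small jog to make sure it's empty.

Run:
```python
from h import *
T1=down(np.radians(70),np.radians(65)); n=np.array([.561,-.167,.172]);rows(n-T1.apply(NOSE-[0,0,.029]),T1,4)
```

```text
4 rows of [-0.08  0.   -0.34] [ 0.   -0.62 -0.  ]
```

Request:
{"fn": "apply_moves", "kwargs": {
  "steps": [-0.08,0,-0.34,0,-0.62,0,2,-0.08,0,-0.34,0,-0.62,0,2,-0.08,0,-0.34,0,-0.62,0,2,-0.08,0,-0.34,0,-0.62,0,2,0,0.15,0,0,0,0,2,0,-0.3,0,0,0,0,2,0,0.15,0,0,0,0,2,0,0,0,0,0,0,2,0,0,0,0,0,0,2]
}}

```text
t: 10.58
tool_pos: [0.5305, -0.2524, 0.295]
orientation: [1.827, 1.28, -1.161]
force: [-0.7, 0.4, -1.6]
opening: 0.0117
gripper_force: 50.0
```

Run:
```python
from h import *
s=robot.read_state();p=s['tool_pos'];T=R.from_rotvec(s['orientation'])
print(p,p+T.apply(NOSE-[0,0,.029]),s['q'])
b=snap('side','s8'); f=[]
# level out, backing off along -u and up, to above the original place
T1=down(np.radians(70)); rows([.473,-.395,.16],T1,12)
```

```text
[ 0.53047879 -0.25235803  0.29503748] [ 0.56148273 -0.16720043  0.17185071] [ 0.06789097  0.38517592  1.42598139 -1.02876904  1.8272556   0.40687844]
12 rows of [-0.14 -0.01  0.58] [0.  0.9 0. ]
```

Request:
{"fn": "apply_moves", "kwargs": {
  "steps": [-0.9,0,-0.42,0,0,0,2,-0.9,0,-0.42,0,0,0,2]
}}

```text
t: 10.8
tool_pos: [0.5293, -0.2522, 0.353]
orientation: [1.824, 1.283, -1.167]
force: [-0.1, 0.2, -1.0]
opening: 0.0117
gripper_force: 50.0
```

Request:
{"fn": "apply_moves", "kwargs": {
  "steps": [-0.14,-0.01,0.58,0,0.9,0,2,-0.14,-0.01,0.58,0,0.9,0,2,-0.14,-0.01,0.58,0,0.9,0,2,-0.14,-0.01,0.58,0,0.9,0,2,-0.14,-0.01,0.58,0,0.9,0,2,-0.14,-0.01,0.58,0,0.9,0,2,-0.14,-0.01,0.58,0,0.9,0,2,-0.14,-0.01,0.58,0,0.9,0,2,-0.14,-0.01,0.58,0,0.9,0,2,-0.14,-0.01,0.58,0,0.9,0,2,-0.14,-0.01,0.58,0,0.9,0,2,-0.14,-0.01,0.58,0,0.9,0,2]
}}

```text
t: 11.8
tool_pos: [0.4747, -0.3965, 0.2219]
orientation: [2.569, 1.801, 0.003]
force: [0.3, 0.1, -1.0]
opening: 0.0118
gripper_force: 50.0
```

Run:
```python
from h import *
b=snap('side','s9');a=snap('top','t9');s=robot.read_state();print(s['tool_pos'],s['q'],s['force'])
f=lambda x,X,Y,w:cv2.resize(x[Y:Y+w,X:X+w,::-1],(400,400),interpolation=cv2.INTER_CUBIC)
cv2.imwrite('pics/c9.png',np.hstack([f(a,275,160,110),f(b,270,110,110)]))
rows([.473,-.395,.02],down(np.radians(70)),8)
```

```text
[ 0.47075571 -0.39786566  0.21694211] [-7.84175753e-01  1.68569906e-01  1.39206339e+00 -1.00192900e-03
  1.58499731e+00 -4.30435881e-01] [ 0.10737168 -0.31408346 -1.61053389]
8 rows of [0.01 0.01 0.82] [-0.   -0.   -0.01]
```

View pics/c9.png

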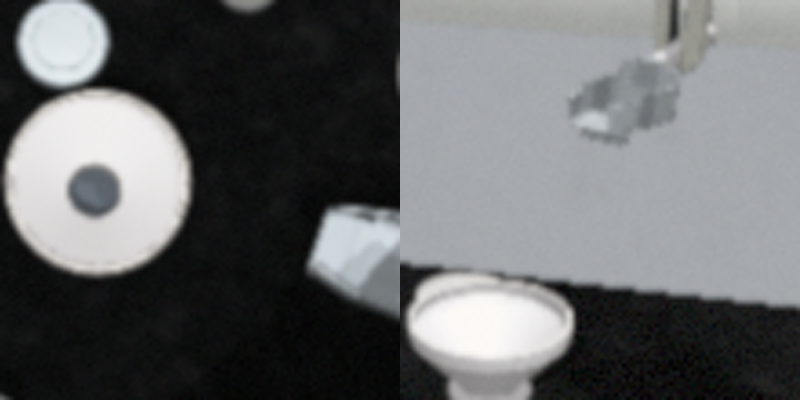

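The scoop looks empty, no balls lie on the bench, and the jar and funnel haven't moved. I'll set the scoop down where it was.

Request:
{"fn": "apply_moves", "kwargs": {
  "steps": [0,0,0.5,0,0,0,2,0,0,0.9,0,0,0,2,0,0,0.9,0,0,0,2,0,0,0.9,0,0,0,2,0,0,0.9,0,0,0,2,0,0,0.9,0,0,0,2,0,0,0.9,0,0,0,2,0,0,0.7,0,0,0,2,0,0,0.4,0,0,0,2,0,0,0.2,0,0,0,2,0,0,0,0,0,0,2,0,0,0,0,0,0,2]
}}

```text
t: 12.9
tool_pos: [0.4752, -0.3959, 0.0057]
orientation: [2.568, 1.803, -0.004]
force: [1.2, 0.3, -0.4]
opening: 0.0114
gripper_force: 50.0
```

Request:
{"fn": "apply_moves", "kwargs": {
  "steps": [0,0,0.2,0,0,0,2,0,0,0.15,0,0,0,2,0,0,0.1,0,0,0,2,0,0,0,0,0,0,2,0,0,0,0,0,0,2]
}}

```text
t: 13.32
tool_pos: [0.4744, -0.3953, -0.0092]
orientation: [2.57, 1.803, -0.004]
force: [0.8, -0.7, -0.5]
opening: 0.0115
gripper_force: 50.0
```

Request:
{"fn": "apply_moves", "kwargs": {
  "steps": [0,0,0.04,0,0,0,2,0,0,0,0,0,0,2,0,0,0,0,0,0,45,0,0,0,0,0,0,45,0,0,0,0,0,0,45,0,0,0,0,0,0,45,0,0,0,0,0,0,45,0,0,-0.3,0,0,0,45,0,0,-0.6,0,0,0,45,0,0,-0.9,0,0,0,45,0,0,-0.9,0,0,0,45,0,0,-0.9,0,0,0,45]
}}

```text
t: 14.32
tool_pos: [0.4743, -0.3948, 0.0992]
orientation: [2.57, 1.804, -0.004]
force: [0.0, -0.8, 1.5]
opening: 0.0422
gripper_force: 0.0
```

Request:
{"fn": "apply_moves", "kwargs": {
  "steps": [0,0,-1,0,0,0,45,0,0,-1,0,0,0,45,0,0,-1,0,0,0,45,0,0,-1,0,0,0,45,0,0,-1,0,0,0,45,0,0,-1,0,0,0,45]
}}

```text
t: 14.82
tool_pos: [0.4745, -0.3942, 0.28]
orientation: [2.569, 1.803, -0.004]
force: [0.6, 0.4, 0.5]
opening: 0.0422
gripper_force: 0.0
```

Run:
```python
from h import *
s=robot.read_state();print(s['tool_pos'],s['q'],s['opening'],s['force'])
a=snap('top','t10');b=snap('side','s10')
Z=dict(guard_bar=.142,guard_hinge=.132,scoop_grip=.036,scoop_nose=.018,funnel_mouth=.144,dropper=0,dish_top=0)
for c in('top','side'):
  for n,z in Z.items():print(c,n,[(q['conf'],np.round(q['xy']),np.round(onz(c,q['xy'],z),3)) for q in eyes.place_of(c,n)[:2]])
# dark grip of bar: top
y=np.radians(12.5)
# tool y along mill x (heading 12.5): tool x heading 102.5 or -77.5
for h in(102.5,-77.5): rows([.45,.115,.26],down(np.radians(h)),18)
```

```text
[ 0.47445133 -0.39417691  0.2799765 ] [-0.77447962  0.15553761  1.29311258 -0.00282429  1.69089835 -0.42784439] 0.0421584290801711 [0.63388678 0.38762135 0.47605765]
top guard_bar [(0.63, array([194., 260.]), array([0.454, 0.122, 0.142]))]
top guard_hinge [(0.73, array([178., 172.]), array([0.667, 0.163, 0.132])), (0.51, array([374., 241.]), array([ 0.491, -0.307,  0.132]))]
top scoop_grip [(0.68, array([405., 250.]), array([ 0.472, -0.403,  0.036]))]
top scoop_nose [(0.68, array([344., 234.]), array([ 0.519, -0.25 ,  0.018])), (0.64, array([406., 250.]), array([ 0.472, -0.41 ,  0.018]))]
top funnel_mouth [(0.97, array([299., 210.]), array([ 0.569, -0.129,  0.144]))]
top dropper [(0.71, array([273., 277.]), array([ 0.407, -0.061,  0.   ]))]
top dish_top [(0.61, array([403., 180.]), array([ 0.661, -0.414,  0.   ])), (0.39, array([300., 209.]), array([ 0.586, -0.135,  0.   ]))]
side guard_bar [(0.65, array([324., 260.]), array([0.448, 0.114, 0.142]))]
side guard_hinge [(0.56, array([206., 259.]), array([0.694, 0.162, 0.132]))]
side scoop_grip [(0.77, array([341., 191.]), array([ 0.476, -0.408,  0.036]))]
side scoop_nose [(0.9, array([318., 217.]), array([ 0.525, -0.256,  0.018]))]
side funnel_mouth [(0.82, array([293., 197.]), array([ 0.574, -0.132,  0.144])), (0.43, array([253., 310.]), array([0.543, 0.291, 0.144]))]
side dropper [(0.59, array([348., 264.]), array([ 0.409, -0.068,  0.   ]))]
side dish_top [(0.4, array([289., 190.]), array([ 0.664, -0.442,  0.   ]))]
18 rows of [ 0.95 -0.12  0.03] [-0.   0.  -0.3]
18 rows of [-0.05 -1.26  0.03] [0.   0.   1.37]
```

Run:
```python
from h import *
rows([.452,.117,.20],down(np.radians(101.8)),22)
```

```text
22 rows of [ 0.78 -0.1   0.12] [-0.    0.   -0.24]
```

Request:
{"fn": "apply_moves", "kwargs": {
  "steps": [0.4,-0.1,0,0,0,-0.24,40,0.78,-0.1,0,0,0,-0.24,40,0.78,-0.1,0,0,0,-0.24,40,0.78,-0.1,0,0,0,-0.24,40,0.78,-0.1,0,0,0,-0.24,40,0.78,-0.1,0,0,0,-0.24,40,0.78,-0.1,0,0,0,-0.24,40,0.78,-0.1,0,0,0,-0.24,40,0.78,-0.1,0,0,0,-0.24,40,0.78,-0.1,0,0,0,-0.24,40,0.78,-0.1,0,0,0,-0.24,40,0.78,-0.1,0,0,0,-0.24,40]
}}

```text
t: 16.62
tool_pos: [0.4934, -0.1221, 0.2768]
orientation: [2.267, 2.173, -0.004]
force: [0.9, -1.1, 0.2]
opening: 0.0372
gripper_force: 0.0
```

Run:
```python
from h import *
s=robot.read_state();print(s['tool_pos'])
rows([.452,.117,.20],down(np.radians(101.8)),10)
```

```text
[ 0.49337514 -0.12213552  0.27684187]
10 rows of [ 0.81 -0.08  0.25] [-0.    0.   -0.24]
```

Request:
{"fn": "apply_moves", "kwargs": {
  "steps": [0.81,-0.08,0.25,0,0,-0.24,38,0.81,-0.08,0.25,0,0,-0.24,38,0.81,-0.08,0.25,0,0,-0.24,38,0.81,-0.08,0.25,0,0,-0.24,38,0.81,-0.08,0.25,0,0,-0.24,38,0.81,-0.08,0.25,0,0,-0.24,38,0.81,-0.08,0.25,0,0,-0.24,38,0.81,-0.08,0.25,0,0,-0.24,38,0.81,-0.08,0.25,0,0,-0.24,38,0.81,-0.08,0.25,0,0,-0.24,38,0,0,0,0,0,0,38,0,0,0,0,0,0,38]
}}

```text
t: 17.62
tool_pos: [0.4523, 0.1171, 0.2007]
orientation: [1.977, 2.441, -0.005]
force: [0.1, -1.0, 1.3]
opening: 0.0352
gripper_force: 0.0
```

Run:
```python
from h import *
s=robot.read_state();print(s['tool_pos'],s['q'],s['opening'])
b=snap('side','s11')
p=s['tool_pos']+[0,0,.029]; T=R.from_rotvec(s['orientation']);v=T.as_matrix()[:,1];print(v)
im=cv2.resize(b[200:320,220:380,::-1],(800,600),interpolation=cv2.INTER_CUBIC)
u=T.as_matrix()[:,0]; bar=np.array([.452,.117,.142])
for k in(-.039,0,.039):
  q=(proj('side',bar+k*u)-[220,200])*5; cv2.circle(im,tuple(int(i) for i in q),3,(0,0,255),-1)
for k in(-.0175,.0175):
  q=(proj('side',p+k*v)-[220,200])*5; cv2.circle(im,tuple(int(i) for i in q),3,(0,255,0),-1)
cv2.imwrite('pics/c11.png',im)
```

```text
[0.45233015 0.11714522 0.20072783] [ 0.14603514 -0.23895899  1.81939126 -0.00274604  1.56325289 -0.06345642] 0.03519563266930039
[ 0.97812998  0.20798226 -0.00226245]
```

View pics/c11.png

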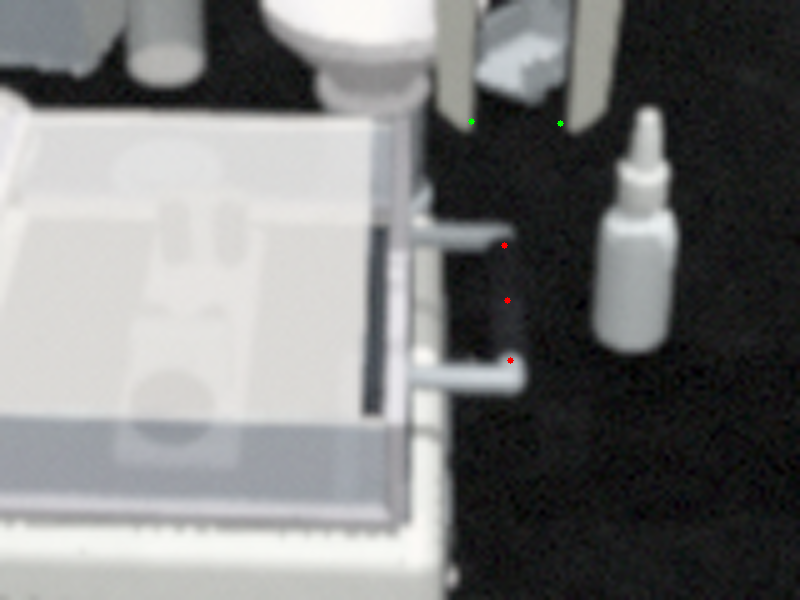

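The marks confirm the geometry: the red ones lie on the bar at (507,300), and the fingertips at (470,125) and (570,130) straddle it. I'll go down, pinch it and check the force.

Request:
{"fn": "apply_moves", "kwargs": {
  "steps": [0,0.05,0.5,0,0,0,38,0,0,0.6,0,0,0,38,0,0,0.5,0,0,0,38,0,0,0.4,0,0,0,38,0,0,0.4,0,0,0,38,0,0,0.4,0,0,0,38,0,0,0.4,0,0,0,38,0,0,0.3,0,0,0,38,0,0,0,0,0,0,38]
}}

```text
t: 18.42
tool_pos: [0.4533, 0.1156, 0.0937]
orientation: [-1.981, -2.437, 0.009]
force: [-0.4, -0.4, -0.7]
opening: 0.0352
gripper_force: 0.0
```

Request:
{"fn": "apply_moves", "kwargs": {
  "steps": [0,0,0,0,0,0,2,0,0,0,0,0,0,2,0,0,0,0,0,0,2,0,0,0,0,0,0,2,0,0,0,0,0,0,2,0,0,0,0,0,0,2],
  "grip_force": 40
}}

```text
t: 18.92
tool_pos: [0.4539, 0.1158, 0.0962]
orientation: [1.981, 2.438, -0.007]
force: [-5.1, -0.9, 1.9]
opening: 0.0148
gripper_force: 40.0
```

Run:
```python
from h import *
s=robot.read_state();p=s['tool_pos'];print(p,s['opening'],s['gripper_force'],s['force'],s['q'])
# arc in mill plane: keep tool upright
d=R.from_rotvec(s['orientation']).as_matrix()[:,1]; d[2]=0; d/=np.linalg.norm(d)
r,a0=np.hypot(.235,.010),np.arctan2(.010,.235)
g=lambda th:np.array([-r*np.cos(th+a0),r*np.sin(th+a0)])
N=18; th=np.radians(60.5)*(1-np.cos(np.linspace(0,np.pi,N+1)))/2
T=R.from_rotvec(s['orientation'])
for i in range(N):
  w=g(th[i+1])-g(th[i]); print(i,np.round([w[0]/.03,-w[1]/.03],2))
w=g(th[-1])-g(0); print('end',p+d*w[0]+[0,0,w[1]],w)
```

```text
[0.45391997 0.11575121 0.09620557] 0.014785027228717346 39.99613165855408 [-5.13123342 -0.90630647  1.94868706] [ 0.14278549 -0.16589236  1.94908466 -0.00304881  1.36147269 -0.06268521]
0 [ 0.   -0.06]
1 [ 0.01 -0.19]
2 [ 0.03 -0.3 ]
3 [ 0.06 -0.41]
4 [ 0.1 -0.5]
5 [ 0.16 -0.57]
6 [ 0.22 -0.61]
7 [ 0.29 -0.63]
8 [ 0.36 -0.62]
9 [ 0.42 -0.59]
10 [ 0.45 -0.53]
11 [ 0.47 -0.46]
12 [ 0.45 -0.38]
13 [ 0.41 -0.3 ]
14 [ 0.35 -0.22]
15 [ 0.26 -0.15]
16 [ 0.16 -0.09]
17 [ 0.06 -0.03]
end [0.57919529 0.14194292 0.2956634 ] [0.12798402 0.19945782]
```

The bar is pinched. I'll lift it along the arc in two parts.

Request:
{"fn": "apply_moves", "kwargs": {
  "steps": [0,0,-0.06,0,0,0,2,0,0.01,-0.19,0,0,0,2,0,0.03,-0.3,0,0,0,2,0,0.06,-0.41,0,0,0,2,0,0.1,-0.5,0,0,0,2,0,0.16,-0.57,0,0,0,2,0,0.22,-0.61,0,0,0,2,0,0,0,0,0,0,2]
}}

```text
t: 19.58
tool_pos: [0.4729, 0.1199, 0.1807]
orientation: [1.98, 2.436, -0.002]
force: [-12.9, -3.2, 2.9]
opening: 0.0148
gripper_force: 40.0
```

Run:
```python
from h import *
s=robot.read_state();print(s['tool_pos'],s['opening'],s['gripper_force'],s['force'],s['wrist_torque'])
```

```text
[0.47292896 0.11986481 0.18065687] 0.014819096182186681 40.001081228256226 [-12.8515623   -3.23946933   2.91847167] [-0.62184044  2.1082773  -0.04146017]
```

Request:
{"fn": "apply_moves", "kwargs": {
  "steps": [0,0.19,-0.63,0,0,0,2,0,0.34,-0.62,0,0,0,2,0,0.41,-0.59,0,0,0,2,0,0.45,-0.53,0,0,0,2,0,0.47,-0.46,0,0,0,2,0,0,0,0,0,0,2]
}}

```text
t: 20.08
tool_pos: [0.5311, 0.1325, 0.2632]
orientation: [1.978, 2.433, 0.006]
force: [5.9, 1.9, -10.6]
opening: 0.0149
gripper_force: 40.0
```

Run:
```python
from h import *
s=robot.read_state();p=s['tool_pos'];print(p,s['opening'],s['force'],s['wrist_torque'])
```

```text
[0.53109734 0.13251303 0.26321244] 0.01493453750652013 [  5.87952945   1.8597792  -10.63051785] [ 0.29213056 -1.13597933  0.04156538]
```

Request:
{"fn": "apply_moves", "kwargs": {
  "steps": [0,0.48,-0.36,0,0,0,2,0,0.43,-0.29,0,0,0,2,0,0.36,-0.21,0,0,0,2,0,0.26,-0.14,0,0,0,2,0,0.16,-0.08,0,0,0,2,0,0.06,-0.03,0,0,0,2,0,0,0,0,0,0,2,0,0,0,0,0,0,2]
}}

```text
t: 20.75
tool_pos: [0.5783, 0.1427, 0.2962]
orientation: [1.979, 2.437, -0.001]
force: [-6.5, 0.6, 7.3]
opening: 0.0151
gripper_force: 40.0
```

Run:
```python
from h import *
s=robot.read_state();p=s['tool_pos'];print(p,s['opening'],s['force'],s['wrist_torque'])
p0=np.array([.4535,.1157,.0945]);r=.2352;a0=.0425
# angle from measured TCP: height, chord, and hinge estimate from start
dx=np.hypot(*(p-p0)[:2]);dz=p[2]-p0[2]
print(np.degrees([np.arcsin((dz+.01)/r)-a0, np.arccos((.235-dx)/r)-a0, np.arctan2(dz+.01,.235-dx)-a0, 2*np.arcsin(np.hypot(dx,dz)/2/r)]))
for c in('side','top'):
  snap(c,c+'12')
  for n in('guard_bar','scoop_grip','scoop_nose','funnel_mouth','dropper','jar_cap'):print(c,n,proj(c,p+[0,0,.048]) if n=='guard_bar' else '',[(q['conf'],np.round(q['xy'])) for q in eyes.place_of(c,n)[:2]])
```

```text
[0.57825669 0.14272247 0.29623722] 0.015121571986106258 [-6.53859446  0.62542759  7.30263394] [0.04513001 0.93956529 0.07201997]
[61.75499437 60.40850644 60.68002283 60.99566478]
side guard_bar [255.81743609 169.99499302] [(0.76, array([257., 171.]))]
side scoop_grip  [(0.66, array([342., 193.]))]
side scoop_nose  [(0.73, array([319., 217.]))]
side funnel_mouth  [(0.93, array([293., 197.])), (0.68, array([346., 264.]))]
side dropper  [(0.57, array([346., 265.]))]
side jar_cap  [(0.5, array([254., 240.]))]
top guard_bar [167.8724505  196.12397568] [(0.73, array([301., 209.])), (0.65, array([166., 199.]))]
top scoop_grip  [(0.97, array([403., 248.]))]
top scoop_nose  [(0.92, array([349., 232.]))]
top funnel_mouth  []
top dropper  [(0.59, array([274., 275.]))]
top jar_cap  [(0.86, array([293., 176.])), (0.34, array([299., 209.]))]
```

Run:
```python
from h import *
print(robot.close_job())
```

```text
the job is handed in; nothing more can be done
None
```

I poured the balls into the jar, set the empty scoop back upright where it started, and handed the job in with the guard held at about 61°. The scoop looked empty and I saw no balls on the bench, but I couldn't count all five inside the jar.

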